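# Shut and lock the charger box with its quarter-turn fastener

### The job

The cover of the charger box on the desk has been left ajar. With the fingertips, press the cover down until it is fully shut; then, with a fingertip in the slot of its round fastener, turn the fastener a quarter turn clockwise (seen from above) to its stop, so that the cover is locked, and come away. Grasp nothing, do not lift the cover any further open, and leave the things on and around the box where they are.

Things in the scene. Friction and masses are not known exactly. Their poses are not given: they have to be found in the camera images.
- box: White charger box fixed to the desk, 240 (x) x 360 (y) x 64 mm. Origin: centre of its underside, on the desk top; x points from its front to its back (hinge side), y to its left, z up. The left third of its top (y from +60 to +180 mm) is a fixed flat deck 64 mm high with small things on it; the rest is under the hinged cover.
- cover (a joint): Hinge of the cover: 0 = fully shut (a hard stop), positive = ajar, front edge up, in rad; starts between 0.10 and 0.24. The hinge is stiff: the cover stays at whatever angle it is left; about 2 to 4 N down at the fastener pushes it shut.
- cover_hinge (a point): Middle of the cover's hinge line, along the back edge of the cover (60 mm above the desk); the line runs along the box's y axis. The cover is a white plate 235 x 236 x 8 mm reaching from here to the front.
- cover_front (a point): Middle of the cover's front edge, on its top face (68 mm above the desk when shut).
- slot (a point): Centre of the slot's floor in the round fastener, on its turning axis; moves with the cover. 135 mm in front of the hinge line, half-way across the cover, 72 mm above the desk when shut. One straight slot crosses the whole disc: 38 mm wide, 96 mm long, 14 mm deep, upright walls. This point's x axis runs along the slot (towards the hinge when the fastener reads 0), y across it, z up.
- slot_front (a point): Point on the slot's floor 28 mm from the turning axis, in the half that faces the front of the box when the fastener reads 0; it turns with the disc, towards the box's left. Closed fingertips fit into the slot here; pushing sideways on a slot wall turns the disc.
- disc_top (a point): On the turning axis, level with the tops of the two half-moons either side of the slot (86 mm above the desk when shut). The fastener is a metal disc 96 mm across. A fixed grey round collar (inside 100 mm, outside 116 mm across, its top 85 mm above the desk when shut) surrounds it and closes the slot's ends.
- fastener (a joint): Turn of the fastener, rad, growing clockwise seen from above: 0 = open (slot runs front to back), 1.571 = locked (slot runs left to right, against a hard stop). Starts between 0 and 0.3; stays where it is left; needs about 0.12 N m, that is 4 to 5 N at 28 mm from the axis.
- eraser: A white block eraser 50 x 22 x 13 mm, on the box's flat deck; to be left alone. Origin: centre of its underside.
- sharpener: A grey pencil sharpener 30 x 26 x 30 mm, on the box's flat deck; to be left alone. Origin: centre of its underside.
- tape: A roll of tape lying flat, 52 mm across, 18 mm high, on the box's flat deck; to be left alone. Origin: centre of its underside.
- marker_a: A flat-sided marker pen 110 mm long, 17 mm wide, 14 mm high, on the desk to the right of the box; to be left alone. Origin: centre of its underside.
- marker_b: A second marker pen, the same as the first, on the desk to the right of the box; to be left alone. Origin: centre of its underside.
- candle: A candle jar 58 mm across, 62 mm high, on the desk behind the box; to be left alone. Origin: centre of its underside.
- timer: A square desk timer 28 x 62 x 62 mm, standing, on the desk behind the box, to the right; to be left alone. Origin: centre of its underside.

How it is judged:
By the outcome, as a careful person would: the job done as asked, in the order asked, and still so for the second after the job is handed in, with the robot touching nothing.
It also fails if it takes over 40 s, if anything falls off the work surface, if the arm or the gripper's body presses on something with over 40 N, if the wrist force passes 120 N, or if a joint passes its speed limit or range.

### The arm

A 7-joint arm with a two-finger parallel gripper is mounted at the origin on the work surface. World frame = base frame: x ahead of the robot, y to its left, z up, the work surface at z = 0. Lengths are in m, angles in rad, forces in N, time in s.
With the tool pointing down it reaches from about 0.425 to 0.875 m from the base axis. Payload 8.4 kg.
Tool frame: the origin (TCP) lies midway between the tips of the shut fingers; the grasp point (between the pads) lies 19 mm behind it; z points along the fingers, x is the direction in which the jaws open and shut, and the axes are right-handed (so a half turn about z gives the same grasp; the last joint's range is limited). The gripper opens to 87 mm and grips with 3 to 60 N. Pads are 19 mm wide; open, the fingers measure 117 mm over their backs; the gripper's body (75 mm by 190 mm) begins 51 mm behind the grasp point.
Start: joints at [1.074, 0.333, 0.04, 1.465, -0.013, 1.343, -0.059], TCP at [0.252, -0.599, 0.223] pointing down, gripper open.
Joint ranges: [-2.58, 2.58], [-0.38, 2.09], [-1.3, 1.39], [0.25, 2.4], [-1.5, 4.64], [0.08, 2.09], [-2.65, 2.65]. Speed limits (rad/s): [2.22, 2.22, 2.79, 2.79, 3.14, 3.14, 3.14].

### API

Orientations are given as a unit quaternion [x, y, z, w].
In Python, from station import get_obs, camera, camera_info, hand_in gives the robot as it stands.
- The arm moves only by the tool servo_tool, never from a script. Its argument "deltas" is a list of rows, each a list of 2 entries, a list of its own where there are three numbers: the shift along the world's x, y, z in mm, then the turn, a rotation vector about the world's x, y, z in rad. In form: [[[x, y, z], [ax, ay, az]], ...]. A call has 1 to 10 rows; each row shifts and turns the pose as measured when the row begins; what a row does not reach is not made up. A row lasts 1/8 s, in which the tool goes at most 62.5 mm and 10.7 degrees, less where a joint would pass 70% of its speed; a pose out of reach is approached as far as the arm can. A call is refused whole if a number of a shift passes 62.5 or a number of a turn 0.188, either way. A call with a gripper value outside its range is refused whole. "grip" is the finger opening in mm, from 0 to 87, set as the call begins (left out, the last holds). The fingers move at their own pace and stop on an object; "force" is the grip in N (left out, the last holds). Time passes only in rows, so rows that do not move let the fingers close. It gives the time, the measured TCP pose, the force and the opening at its end, in the units of the state.
- get_obs(): the state, without advancing time (a new reading comes with each control period).
- camera(name): name is "scene" or "top"; returns (picture, depth): 480x640x3 uint8, blue, green, red; 480x640 float32, m along the optical axis (not along the pixel's ray), 0 where there is no reading.
- camera_info(name): a dict with "fx", "fy", "cx", "cy" (pixels), "dist" ([k1, k2, p1, p2, k3] as OpenCV has them; the pictures are not rectified), "R" (3x3) and "t" (3): a world point X has camera coordinates R X + t. Camera axes: x right, y down, z forward; pixel columns grow to the right and rows downward; lengths in m; the calibration is good to about 2 mm. A picture is of the moment at which its call begins. camera_info takes no time and is no camera call.
- hand_in(): hands the job in, once; it reports no verdict.
The state is a dict: "clock": time; "q": joint angles; "qvel": joint speeds; "tau": joint torques, N m; "eef_pos": TCP position; "tcp_rot": TCP orientation; "ft_force": force on the tool from outside, world axes, zero at the start; "wrist_torque": the same for the moment, N m; "opening": finger opening in m.
Only numpy, scipy, OpenCV 4.12 (cv2) and the standard library are available. Lean on these libraries where they do the work, as an engineer would, in place of code of your own. Each camera call takes 0.05 s, during which the arm holds its last target.

## Working session

There is one attempt and no reset: what is moved stays moved. The work goes in short steps, Python scripts to look and compute and a tool call to move; the robot and the scene stay as the last step left them, time stands still between calls to the robot, and variables do not carry over. Pictures are saved under pics/ and viewed, and the job is handed in when it is done.

Besides the shell and the picture viewer there is one more tool, called after "Call:" by a JSON object that holds its "op" and its "data". servo_tool: Moves the arm, as the interface text tells. Its arguments: {"type":"object","properties":{"deltas":{"type":"array"},"grip":{"type":"number"},"force":{"type":"number"}},"required":["deltas"]}

```bash
mkdir -p pics; python3 - <<'E'
from station import *
import cv2,numpy as np
o=get_obs();print({k:np.round(v,3) for k,v in o.items()})
for n in("scene","top"):
    p,d=camera(n);cv2.imwrite(f"pics/{n}0.png",p);np.save(f"{n}0.npy",d);print(n,camera_info(n))
E
```

```text
{'clock': np.float64(0.0), 'q': array([ 1.074,  0.334,  0.04 ,  1.466, -0.013,  1.343, -0.059]), 'qvel': array([ 0.   ,  0.001, -0.001,  0.001,  0.   ,  0.001, -0.   ]), 'tau': array([-1.0000e-03, -6.5636e+01,  1.3350e+00, -4.0382e+01, -6.0000e-02,
        4.5000e-02,  0.0000e+00]), 'eef_pos': array([ 0.252, -0.599,  0.222]), 'tcp_rot': array([ 0.833, -0.553, -0.001, -0.   ]), 'ft_force': array([ 0.377, -0.433, -0.117]), 'wrist_torque': array([-0.023, -0.031,  0.018]), 'opening': np.float64(0.087)}
scene {'fx': 538.3129269469276, 'fy': 538.3129269469276, 'cx': 311.86638626794075, 'cy': 234.60410788982614, 'dist': array([-0.1154979,  0.       ,  0.       ,  0.       ,  0.       ]), 'R': array([[-0.63769767,  0.77019839, -0.01166691],
       [ 0.62301581,  0.50681022, -0.59581432],
       [-0.45298232, -0.38721808, -0.80303747]]), 't': array([ 0.36988915, -0.3112214 ,  1.23148074])}
top {'fx': 519.148237317395, 'fy': 519.148237317395, 'cx': 322.8643140809654, 'cy': 243.98843696888292, 'dist': array([-0.04677037,  0.        ,  0.        ,  0.        ,  0.        ]), 'R': array([[ 0.01708924, -0.99967658, -0.01883333],
       [-0.99476791, -0.01510182, -0.10103835],
       [ 0.10072126,  0.02046146, -0.99470426]]), 't': array([-0.01709103,  0.5885853 ,  1.04123978])}
```

View pics/scene0.png

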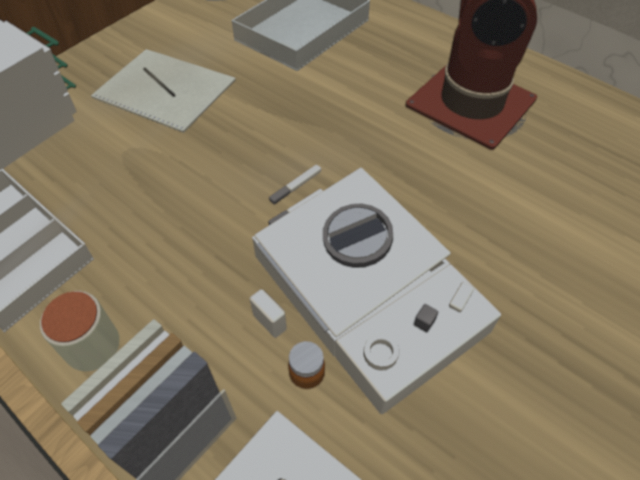

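View pics/top0.png

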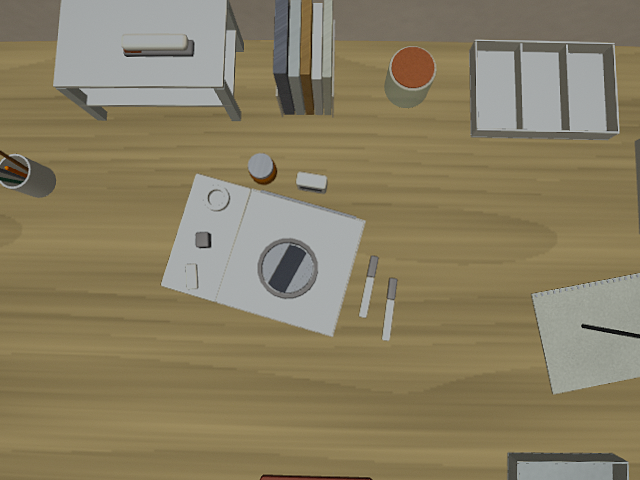

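The top view shows the box with its front edge from (162,286) to (333,335), the fastener at about (288,268) with its dark slot running roughly toward the hinge, and the deck with the small things on the left. Next I measure them.

```bash
cat > h.py <<'E'
import cv2,numpy as np
from station import *
def cloud(n,d):
    c=camera_info(n);K=np.array([[c['fx'],0,c['cx']],[0,c['fy'],c['cy']],[0,0,1]])
    v,u=np.mgrid[0:480,0:640];p=np.stack([u,v],-1).reshape(-1,1,2).astype(float)
    q=cv2.undistortPoints(p,K,c['dist']).reshape(480,640,2)
    X=np.dstack([q[...,0]*d,q[...,1]*d,d])
    W=(X-c['t'])@c['R'];W[d==0]=np.nan
    return W
def proj(n,P):
    c=camera_info(n);K=np.array([[c['fx'],0,c['cx']],[0,c['fy'],c['cy']],[0,0,1]])
    return cv2.projectPoints(np.array(P,float).reshape(-1,3),cv2.Rodrigues(c['R'])[0],c['t'],K,c['dist'])[0].reshape(-1,2)
E
python3 - <<'E'
from h import *
np.set_printoptions(precision=4,suppress=True)
for n,px in(("top",dict(desk=(450,220),deckFL=(167,284),deckBL=(198,179),coverFR=(330,330),coverBR=(361,223),seamF=(214,296),deckmid=(230,240),cfrontL=(222,298),cov=(330,300),covb=(330,225),tape=(209,198),sharp=(203,239),eras=(191,276),candle=(262,160),timer=(311,178),discL=(270,262),discR=(308,275),slot=(288,268),slotF=(277,286),slotB=(299,249),ma=(368,286),mb=(389,310))),):
    W=cloud(n,np.load(n+"0.npy"))
    for k,(u,v) in px.items(): print(k,np.nanmedian(W[v-1:v+2,u-1:u+2].reshape(-1,3),0))
for n in("top","scene"):
    W=cloud(n,np.load(n+"0.npy"));img=cv2.imread(f"pics/{n}0.png")
    h=W[...,2];m=(h>.055)&(h<.14)&(W[...,0]>.4)&(W[...,0]<.85)&(abs(W[...,1])<.35)
    cv2.imwrite(f"pics/m{n}.png",m*255)
    k,l,s,c=cv2.connectedComponentsWithStats(m.astype(np.uint8));i=1+s[1:,4].argmax();m=l==i
    print(n,s[i]);np.save(n+"m.npy",m)
    P=W[m]
    dk=P[abs(P[:,2]-.064)<.004];print(len(dk),dk.mean(0))
    x0,y0,w,hh=s[i][:4];cv2.imwrite(f"pics/z{n}.png",cv2.resize(img[y0-20:y0+hh+20,x0-20:x0+w+70],None,fx=2.3,fy=2.3,interpolation=2))
E
```

```text
desk [ 0.6473 -0.2764  0.0002]
deckFL [0.5001 0.3022 0.064 ]
deckBL [0.7149 0.2489 0.0639]
coverFR [ 0.4174 -0.0253  0.0943]
coverBR [ 0.628  -0.0837  0.0687]
seamF [0.4781 0.2062 0.0651]
deckmid [0.5905 0.1778 0.0642]
cfrontL [0.4746 0.1845 0.0934]
cov [ 0.4745 -0.0244  0.0876]
covb [ 0.6226 -0.022   0.0713]
tape [0.6743 0.2229 0.0691]
sharp [0.5884 0.2257 0.0947]
eras [0.5165 0.2507 0.0773]
candle [0.7563 0.1191 0.0621]
timer [0.7196 0.018  0.0625]
discL [0.5451 0.0918 0.1022]
discR [0.5215 0.0182 0.0994]
slot [0.5349 0.0583 0.0871]
slotF [0.4996 0.0784 0.0917]
slotB [0.5727 0.0378 0.0828]
ma [ 0.5042 -0.1025  0.0127]
mb [ 0.4555 -0.1463  0.0141]
top [  161   174   204   162 21209]
6290 [0.6    0.2049 0.0643]
scene [  252   167   249   236 29217]
10495 [0.6121 0.2112 0.0638][ WARN:0@0.735] global loadsave.cpp:1063 imwrite_ Unsupported depth image for selected encoder is fallbacked to CV_8U.
```

```bash
ls pics
```

```text
mscene.png
mtop.png
scene0.png
top0.png
zscene.png
ztop.png
```

```bash
python3 - <<'E'
from h import *
np.set_printoptions(precision=4,suppress=True)
for n in("top","scene"):
    W=cloud(n,np.load(n+"0.npy"));h=W[...,2];img=cv2.imread(f"pics/{n}0.png")
    # deck points: z .060-.067
    m=np.load(n+"m.npy")
    # cover footprint rect: all mask points >, minAreaRect of whole box at deck/ cover tops
    P=W[m]; r=cv2.minAreaRect((P[:,:2]*1000).astype(np.float32));print(n,'rect',r)
    a=np.radians(r[2]); 
    # choose x axis of box ~ pointing +x world
    for c in (a,a+np.pi/2,a-np.pi/2,a+np.pi):
        if abs((c+np.pi)%(2*np.pi)-np.pi)<.6: yaw=(c+np.pi)%(2*np.pi)-np.pi
    print('yaw',yaw)
    # cover plane RANSAC-lite: fit in points right of the seam excluding disc
    ex=np.array([np.cos(yaw),np.sin(yaw),0]);ey=np.array([-ex[1],ex[0],0])
    X=W@ex;Y=W@ey
    cen=np.array([.535,.0583,0]);dx=X-cen@ex;dy=Y-cen@ey
    c=m&(abs(dy)<.1)&(abs(dx)<.1)&(np.hypot(dx,dy)>.07)
    Q=np.c_[X[c],Y[c],np.ones(c.sum())]
    s,*_=np.linalg.lstsq(Q,h[c],rcond=None);res=h[c]-Q@s;k=abs(res)<.004
    s,*_=np.linalg.lstsq(Q[k],h[c][k],rcond=None);print('plane slope x,y',s,'res',(h[c][k]-Q[k]@s).std(),k.mean(),'angle',np.arctan(-s[0]))
    # grad direction
    print('tilt dir yaw', yaw+np.arctan2(s[1],s[0])-np.pi if s[0]<0 else 0)
    # deck edges: points 60-67 mm
    d=m&(abs(h-.064)<.003)&(dy>.1)
    ro=cv2.minAreaRect((W[d][:,:2]*1000).astype(np.float32));print('deck',ro)
    # slot floor: height above plane between 2 and 8 mm, near center
    hp=(h-(s[0]*X+s[1]*Y+s[2]))*np.cos(np.arctan(s[0]))
    f=m&(np.hypot(dx,dy)<.075)
    print('hp pct',np.percentile(hp[f],[5,25,50,75,95]))
    fl=m&(np.hypot(dx,dy)<.06)&(hp<.009)&(hp>.001)
    k_,l,st,_=cv2.connectedComponentsWithStats(fl.astype(np.uint8));i=1+st[1:,4].argmax();fl=l==i
    F=W[fl];c0=F.mean(0);u,sv,vt=np.linalg.svd((F-c0)[:,:2],full_matrices=False);print('slot',fl.sum(),c0,vt[0],'rel angle',np.arctan(vt[0][1]/vt[0][0])-yaw,'hp',hp[fl].mean())
    hi=m&(np.hypot(dx,dy)<.075)&(hp>.012);H=W[hi];e=cv2.minEnclosingCircle((H[:,:2]*1000).astype(np.float32));print('collar',e)
    print('hinge line where plane z=.068: X=',(.068-s[2]-s[1]*(cen@ey))/s[0])
    print('rect c in box ax',np.array([r[0][0]/1000,r[0][1]/1000,0])@ex)
    # dark slot by colour
    g=cv2.cvtColor(img,cv2.COLOR_BGR2GRAY);dk=(np.hypot(dx,dy)<.046)&(g<90);D=W[dk]
    ro=cv2.minAreaRect((D[:,:2]*1000).astype(np.float32));print('dark',dk.sum(),D.mean(0),ro)
E
```

```text
top rect ((568.5825805664062, 112.95449829101562), (360.02020263671875, 244.02565002441406), 74.80040740966797)
yaw -0.2652829356630275
plane slope x,y [-0.1115 -0.001   0.1393] res 0.0016637757573921758 0.9700861393891934 angle 0.11106524171160598
tilt dir yaw -6.539418090757081
deck ((594.5233764648438, 219.0603485107422), (138.6177520751953, 238.174072265625), 74.56950378417969)
hp pct [-0.002   0.0006  0.0045  0.0168  0.0196]
slot 894 [0.5359 0.0606 0.0874] [-0.8855  0.4646] rel angle -0.21789185349245782 hp 0.004218485442925935
collar ((536.4873046875, 59.554317474365234), 58.6445198059082)
hinge line where plane z=.068: X= 0.6371933965071026
rect c in box ax 0.5190779566803614
dark 861 [0.5355 0.0604 0.0874] ((535.7572631835938, 59.91032028198242), (37.99235916137695, 91.48250579833984), 62.92280197143555)
scene rect ((568.8146362304688, 116.185546875), (361.2344665527344, 244.13473510742188), 74.84928894042969)
yaw -0.2644297920078209
plane slope x,y [-0.1097  0.0002  0.1372] res 0.0013061284029091825 0.9971740008074284 angle 0.10928431350232079
tilt dir yaw -0.2662910229624509
deck ((597.2975463867188, 220.21331787109375), (144.1468048095703, 243.5618133544922), 74.62946319580078)
hp pct [-0.0014  0.001   0.006   0.0171  0.0192]
slot 963 [0.5316 0.0575 0.0869] [ 0.8867 -0.4624] rel angle -0.21623337547139376 hp 0.004277609598643888
collar ((536.7835083007812, 61.72985076904297), 59.53335952758789)
hinge line where plane z=.068: X= 0.6312908784659756
rect c in box ax 0.5186774696160941
dark 865 [0.5338 0.0561 0.0867] ((534.0596923828125, 56.64271545410156), (32.963165283203125, 91.21003723144531), 65.4083251953125)
```

View pics/ztop.png

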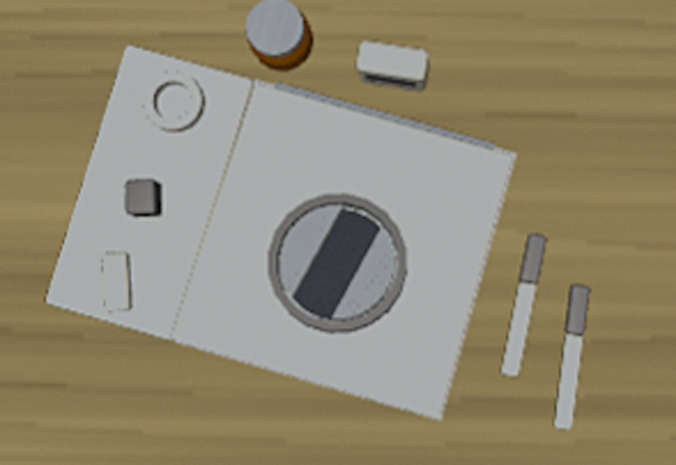

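View pics/zscene.png

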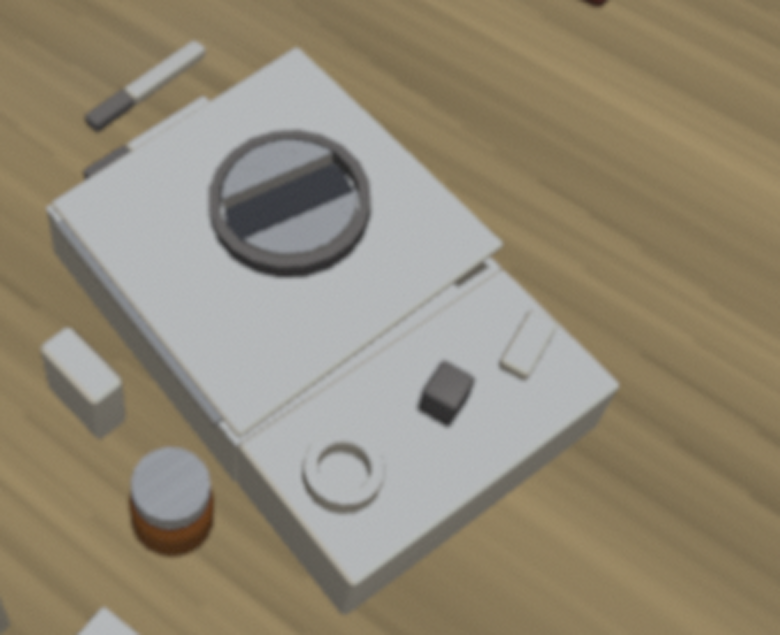

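Both views agree: box yaw ≈ −0.265, cover ≈ 0.11 rad, slot centre ≈ (0.535, 0.058, 0.087), fastener ≈ 0.21. So slot_front is near (0.510, 0.071, 0.090). I close the fingers, travel above it and align the tool's x with the slot.

Call:
{"op": "servo_tool", "data": {"deltas": [[[18, 48, 0], [0, 0, 0.07]], [[18, 48, 0], [0, 0, 0.07]], [[18, 48, 0], [0, 0, 0.07]], [[18, 48, 0], [0, 0, 0.07]], [[18, 48, 0], [0, 0, 0.07]], [[18, 48, 0], [0, 0, 0.07]], [[18, 48, 0], [0, 0, 0.07]], [[18, 48, 0], [0, 0, 0.07]], [[18, 48, 0], [0, 0, 0.07]], [[18, 48, 0], [0, 0, 0.07]]], "grip": 0}}

```text
clock: 1.35
eef_pos: [0.4308, -0.1054, 0.2178]
tcp_rot: [0.974, -0.227, -0.003, 0.001]
ft_force: [1.1, -0.2, -0.4]
opening: 0.0016
```

Call:
{"op": "servo_tool", "data": {"deltas": [[[18, 40, 0], [0, 0, 0]], [[18, 40, 0], [0, 0, 0]], [[18, 40, 0], [0, 0, 0]], [[18, 40, 0], [0, 0, 0]], [[0, 0, 0], [0, 0, 0]], [[0, 0, 0], [0, 0, 0]]]}}

```text
clock: 2.1
eef_pos: [0.5035, 0.0638, 0.2167]
tcp_rot: [0.975, -0.223, -0.004, 0.001]
ft_force: [1.1, 0.2, -0.9]
opening: 0.0005
```

```bash
python3 - <<'E'
from h import *
o=get_obs();print({k:np.round(v,4) for k,v in o.items()})
p,d=camera("scene");cv2.imwrite("pics/s1.png",cv2.resize(p[100:340,200:520],None,fx=2.4,fy=2.4));
E
```

```text
{'clock': np.float64(2.1), 'q': array([ 0.3972,  0.0971, -0.6422,  1.7798,  0.0583,  1.2921, -0.7095]), 'qvel': array([-0.0169,  0.007 , -0.0129, -0.0054, -0.004 , -0.0013, -0.0075]), 'tau': array([-9.74200e-01, -4.03729e+01, -3.07570e+00, -4.00400e+01,
       -1.69500e-01, -2.21000e-02, -6.70000e-02]), 'eef_pos': array([0.5035, 0.0638, 0.2167]), 'tcp_rot': array([ 9.747e-01, -2.233e-01, -3.900e-03,  8.000e-04]), 'ft_force': array([ 1.0849,  0.1718, -0.8675]), 'wrist_torque': array([-0.0102, -0.0137, -0.0155]), 'opening': np.float64(0.0005)}
```

View pics/s1.png

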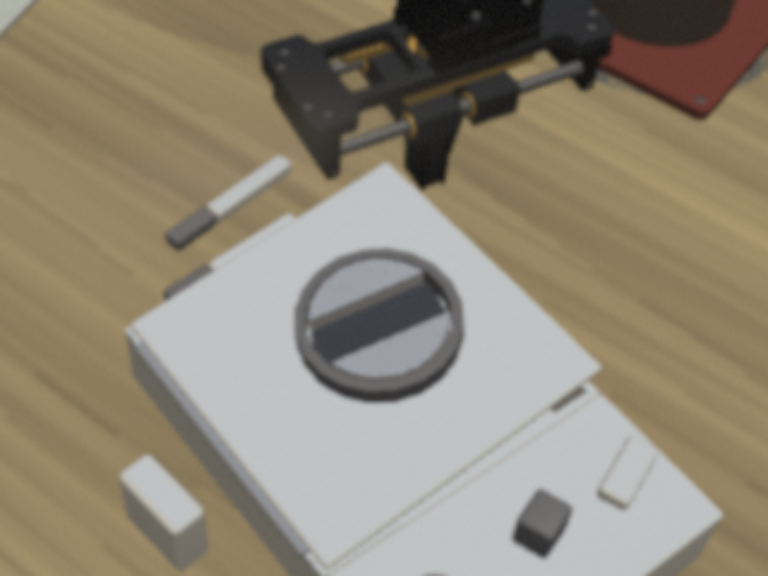

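The view shows the closed fingers in front of and above the slot's near end (about (425,185) in the crop), clear of everything. Next: shift over slot_front and descend to just above the half-moons.

Call:
{"op": "servo_tool", "data": {"deltas": [[[6, 7, -10], [0, 0, 0]], [[0, 0, -25], [0, 0, -0.02]], [[0, 0, -25], [0, 0, 0]], [[0, 0, -25], [0, 0, 0]], [[0, 0, -8], [0, 0, 0]], [[0, 0, 0], [0, 0, 0]], [[0, 0, 0], [0, 0, 0]]]}}

```text
clock: 3.02
eef_pos: [0.5103, 0.0678, 0.1198]
tcp_rot: [0.972, -0.237, -0.003, 0.001]
ft_force: [-0.4, 0.5, 0.1]
opening: 0.0004
```

```bash
cat > look.py <<'E'
import sys
from h import *
o=get_obs();print({k:np.round(o[k],4) for k in('clock','eef_pos','tcp_rot','ft_force','q')})
p,d=camera("scene");t,td=camera("top");np.save("ls.npy",d);np.save("lt.npy",td)
a=cv2.resize(p[140:290,270:430],None,fx=2.4,fy=2.4);b=cv2.resize(t[195:345,210:370],None,fx=2.4,fy=2.4)
cv2.imwrite(f"pics/{sys.argv[1]}.png",np.hstack([a,b]))
E
python3 look.py l1
```

```text
{'clock': np.float64(3.025), 'eef_pos': array([0.5103, 0.0678, 0.1198]), 'tcp_rot': array([ 0.9715, -0.237 , -0.0031,  0.0013]), 'ft_force': array([-0.3962,  0.4976,  0.1218]), 'q': array([ 0.3631,  0.2035, -0.6405,  1.8851,  0.135 ,  1.1029, -0.8079])}
```

View pics/l1.png

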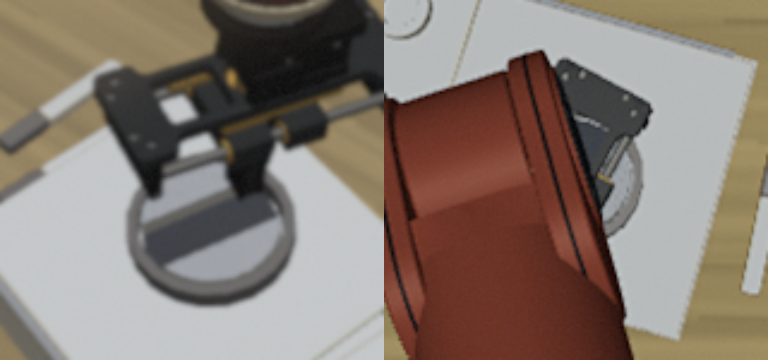

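Call:
{"op": "servo_tool", "data": {"deltas": [[[0, 3, -8], [0, 0, 0]], [[0, 0, -8], [0, 0, 0]], [[0, 0, -6], [0, 0, 0]], [[0, 0, 0], [0, 0, 0]]]}}

```text
clock: 3.62
eef_pos: [0.5107, 0.0712, 0.097]
tcp_rot: [0.972, -0.237, -0.002, 0.001]
ft_force: [0.1, -0.6, -0.1]
opening: 0.0004
```

The tip is in the slot with no contact. Pressing down now.

Call:
{"op": "servo_tool", "data": {"deltas": [[[0, 0, -5], [0, 0, 0]], [[0, 0, -5], [0, 0, 0]], [[-1, 0, -5], [0, 0, 0]], [[0, 0, -4], [0, 0, 0]]]}}

```text
clock: 4.12
eef_pos: [0.51, 0.0715, 0.0774]
tcp_rot: [0.972, -0.237, -0.002, 0.001]
ft_force: [-0.0, 1.0, 0.8]
opening: 0.0007
```

Call:
{"op": "servo_tool", "data": {"deltas": [[[-1, 0, -3], [0, 0, 0]], [[0, 0, -2], [0, 0, 0]], [[0, 0, -2], [0, 0, 0]], [[0, 0, -2], [0, 0, 0]]]}}

```text
clock: 4.62
eef_pos: [0.5094, 0.0718, 0.072]
tcp_rot: [0.972, -0.237, -0.001, 0.002]
ft_force: [-13.3, -2.0, 32.3]
opening: 0.0004
```

```bash
python3 look.py l2
```

```text
{'clock': np.float64(4.625), 'eef_pos': array([0.5094, 0.0718, 0.072 ]), 'tcp_rot': array([ 0.9715, -0.237 , -0.0014,  0.0019]), 'ft_force': array([-13.3366,  -1.9748,  32.287 ]), 'q': array([ 0.3377,  0.261 , -0.6327,  1.9342,  0.1837,  1.0072, -0.8569])}
```

View pics/l2.png

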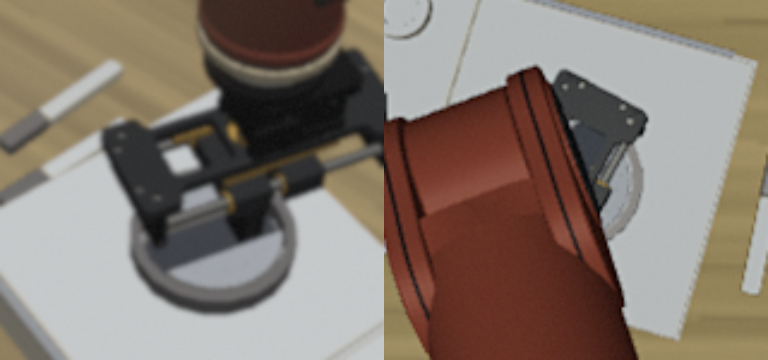

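Firm stop at z = 0.072 (32 N), exactly the shut height. I ease off to 5 mm above the floor and check the cover plane by depth.

Call:
{"op": "servo_tool", "data": {"deltas": [[[0, 0, 3], [0, 0, 0]], [[0, 0, 1], [0, 0, 0]], [[0, 0, 0], [0, 0, 0]]]}}

```text
clock: 5.1
eef_pos: [0.5093, 0.0714, 0.0763]
tcp_rot: [0.971, -0.237, -0.001, 0.002]
ft_force: [0.2, 0.4, 0.4]
opening: 0.0003
```

```bash
python3 look.py l3; cat > plane.py <<'E'
from h import *
for n,f in(("scene","ls.npy"),("top","lt.npy")):
    W=cloud(n,np.load(f));ex=np.array([.965,-.262,0]);ey=np.array([.262,.965,0])
    X=W@ex-.499;Y=W@ey-.198;h=W[...,2]
    c=(abs(Y)<.11)&(X<.125)&(X>-.095)&(np.hypot(X,Y)>.065)&(h>.055)&(h<.1)
    for _ in range(4):
        Q=np.c_[X[c],Y[c],np.ones(c.sum())];s,*_=np.linalg.lstsq(Q,h[c],rcond=None)
        c=c&(abs(h-(s[0]*X+s[1]*Y+s[2]))<.005)
    print(n,c.sum(),s)
E
python3 plane.py
```

```text
{'clock': np.float64(5.1), 'eef_pos': array([0.5093, 0.0714, 0.0763]), 'tcp_rot': array([ 0.9715, -0.2371, -0.0011,  0.0022]), 'ft_force': array([0.193 , 0.3888, 0.3559]), 'q': array([ 0.3395,  0.2547, -0.6336,  1.9308,  0.1796,  1.0153, -0.8533])}
scene 8406 [ 1.25885407e-03 -7.76375522e-05  6.75690086e-02]
top 5041 [ 0.00018736 -0.00108666  0.06829783]
```

The cover is flat at 68 mm in both views, so it is shut. Next, work out the arc.

```bash
python3 - <<'E'
import numpy as np
C=np.array([533,60.])
P0=np.array([509.3,71.4])
for k,t in enumerate([-.475]+list(-.475-np.arange(1,13)*.12)):
    P=C+28*np.array([-np.cos(t),-np.sin(t)])+9.5*np.array([-np.sin(t),np.cos(t)])
    print(k,round(t,3),P.round(1),(P-P0).round(1));P0=P
E
```

```text
0 -0.475 [512.4  81.3] [3.1 9.9]
1 -0.595 [515.1  83.6] [2.7 2.3]
2 -0.715 [518.1  85.5] [2.9 2. ]
3 -0.835 [521.2  87.1] [3.2 1.6]
4 -0.955 [524.6  88.3] [3.3 1.2]
5 -1.075 [528.   89.1] [3.5 0.8]
6 -1.195 [531.6  89.5] [3.5 0.4]
7 -1.315 [535.1  89.5] [ 3.5 -0. ]
8 -1.435 [538.6  89. ] [ 3.5 -0.5]
9 -1.555 [542.1  88.1] [ 3.4 -0.9]
10 -1.675 [545.4  86.9] [ 3.3 -1.3]
11 -1.795 [548.5  85.2] [ 3.1 -1.7]
12 -1.915 [551.4  83.2] [ 2.9 -2. ]
```

Call:
{"op": "servo_tool", "data": {"deltas": [[[1.5, 5, 0], [0, 0, 0]], [[1.5, 4, 0], [0, 0, 0]], [[3, 2.5, 0], [0, 0, -0.12]], [[3, 2.2, 0], [0, 0, -0.12]]]}}

```text
clock: 5.7
eef_pos: [0.5172, 0.0849, 0.0754]
tcp_rot: [0.935, -0.355, -0.003, 0.003]
ft_force: [-2.4, -2.3, 2.9]
opening: 0.0006
```

Call:
{"op": "servo_tool", "data": {"deltas": [[[4, 2.2, 0.5], [0, 0, -0.12]], [[3.5, 1.3, 0], [0, 0, -0.12]], [[3.7, 0.8, 0], [0, 0, -0.12]], [[3.7, 0.4, 0], [0, 0, -0.12]]]}}

```text
clock: 6.2
eef_pos: [0.5294, 0.0893, 0.0746]
tcp_rot: [0.819, -0.573, -0.007, 0.006]
ft_force: [-2.8, -0.8, 3.4]
opening: 0.0003
```

Call:
{"op": "servo_tool", "data": {"deltas": [[[3.8, 0.4, 1.5], [0, 0, -0.05]], [[3.8, -0.1, 1], [0, 0, -0.11]], [[3.8, -0.5, 0.5], [0, 0, -0.12]], [[3.7, -1, 0.5], [0, 0, -0.12]]]}}

```text
clock: 6.7
eef_pos: [0.5396, 0.089, 0.0752]
tcp_rot: [-0.685, 0.729, 0.012, -0.009]
ft_force: [-3.9, 0.2, 2.5]
opening: 0.0003
```

```bash
python3 look.py l4; python3 plane.py
```

```text
{'clock': np.float64(6.7), 'eef_pos': array([0.5396, 0.089 , 0.0752]), 'tcp_rot': array([-0.6849,  0.7285,  0.012 , -0.0085]), 'ft_force': array([-3.9285,  0.2428,  2.4656]), 'q': array([ 0.1553,  0.3104, -0.4553,  1.8419,  0.1398,  1.0497, -1.9867])}
scene 7511 [0.0012949  0.0003507  0.06752276]
top 4522 [ 0.00023469 -0.00145774  0.06831248]
```

View pics/l4.png

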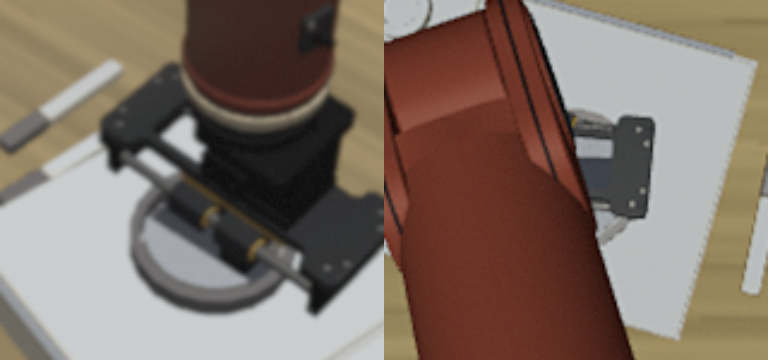

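The disc is turning with the tip and the cover is still flat. I continue to the stop.

Call:
{"op": "servo_tool", "data": {"deltas": [[[3.8, -0.7, 1], [0, 0, 0]], [[3.8, -1, 0.5], [0, 0, -0.06]], [[3.7, -1.3, 0.5], [0, 0, -0.08]], [[3.5, -1.6, 0.5], [0, 0, -0.08]]]}}

```text
clock: 7.3
eef_pos: [0.5472, 0.0851, 0.0752]
tcp_rot: [-0.605, 0.796, 0.018, -0.014]
ft_force: [-13.8, 7.6, 6.7]
opening: 0.0005
```

Call:
{"op": "servo_tool", "data": {"deltas": [[[3, -1, 0.5], [0, 0, 0]], [[3, -1, 0.5], [0, 0, 0]], [[3, -1, 0.5], [0, 0, 0]]]}}

```text
clock: 7.68
eef_pos: [0.5471, 0.0852, 0.0753]
tcp_rot: [-0.61, 0.792, 0.023, -0.021]
ft_force: [-14.6, 0.4, 8.0]
opening: 0.0
```

It is stationary under about 15 N, three times the turning force, with the tool at −1.83 (stop expected at −1.836). I back off the wall, lift out and check.

Call:
{"op": "servo_tool", "data": {"deltas": [[[-4, 1, 0], [0, 0, 0]], [[-3, 1, 0], [0, 0, 0]], [[0, 0, 0], [0, 0, 0]]]}}

```text
clock: 8.05
eef_pos: [0.5407, 0.0877, 0.0755]
tcp_rot: [-0.612, 0.79, 0.023, -0.02]
ft_force: [-0.1, 0.2, -0.3]
opening: 0.0007
```

Call:
{"op": "servo_tool", "data": {"deltas": [[[0, 0, 8], [0, 0, 0]], [[0, 0, 15], [0, 0, 0]], [[0, 0, 40], [0, 0, 0]], [[0, 0, 50], [0, 0, 0]], [[0, 0, 20], [0, 0, 0]], [[0, -50, 0], [0, 0, 0]], [[0, -50, 0], [0, 0, 0]], [[0, -50, 0], [0, 0, 0]], [[-10, -50, 0], [0, 0, 0]], [[-10, -50, 0], [0, 0, 0]]]}}

```text
clock: 9.3
eef_pos: [0.5227, -0.1642, 0.2255]
tcp_rot: [-0.617, 0.787, 0.019, -0.014]
ft_force: [0.5, 0.5, 0.4]
opening: 0.0002
```

Call:
{"op": "servo_tool", "data": {"deltas": [[[-10, -50, 0], [0, 0, 0]], [[-10, -50, 0], [0, 0, 0]], [[-10, -50, 0], [0, 0, 0]], [[0, 0, 0], [0, 0, 0]]]}}

```text
clock: 9.8
eef_pos: [0.4898, -0.3244, 0.2312]
tcp_rot: [-0.614, 0.789, 0.016, -0.013]
ft_force: [0.1, 0.3, 0.2]
opening: 0.0005
```

```bash
python3 look.py l5; python3 plane.py; python3 - <<'E'
from h import *
for n,f in(("scene","ls.npy"),("top","lt.npy")):
    W=cloud(n,np.load(f));X=W[...,0]-.533;Y=W[...,1]-.060;h=W[...,2]
    m=(np.hypot(X,Y)<.045)&(h<.079)&(h>.06);D=W[m]
    c=D.mean(0);vt=np.linalg.svd((D-c)[:,:2],full_matrices=False)[2][0];a=np.arctan2(vt[1],vt[0])
    print(n,m.sum(),c,'slot angle',a,'fastener',(-(a+.265))%np.pi,cv2.minAreaRect((D[:,:2]*1000).astype(np.float32)))
p,_=camera("top");cv2.imwrite("pics/t5.png",p)
E
```

```text
{'clock': np.float64(9.8), 'eef_pos': array([ 0.4898, -0.3244,  0.2312]), 'tcp_rot': array([-0.614 ,  0.789 ,  0.0157, -0.0134]), 'ft_force': array([0.1298, 0.2781, 0.2055]), 'q': array([ 0.6258,  0.2387, -0.1487,  1.5694,  0.0473,  1.376 , -1.3486])}
scene 9996 [ 5.77061295e-04 -4.66177906e-05  6.75713987e-02]
top 8775 [-0.00044253 -0.00062269  0.06841123]
scene 850 [0.52813626 0.06231237 0.07204347] slot angle 1.3005277375011008 fastener 1.5760649160886921 ((528.3557739257812, 61.0850944519043), (89.12106323242188, 33.9315299987793), 74.25238800048828)
top 850 [0.53333538 0.05970485 0.07242743] slot angle -1.8356087011229985 fastener 1.5706087011229983 ((533.3302001953125, 59.97290802001953), (89.61906433105469, 37.96984100341797), 74.85444641113281)
```

View pics/t5.png

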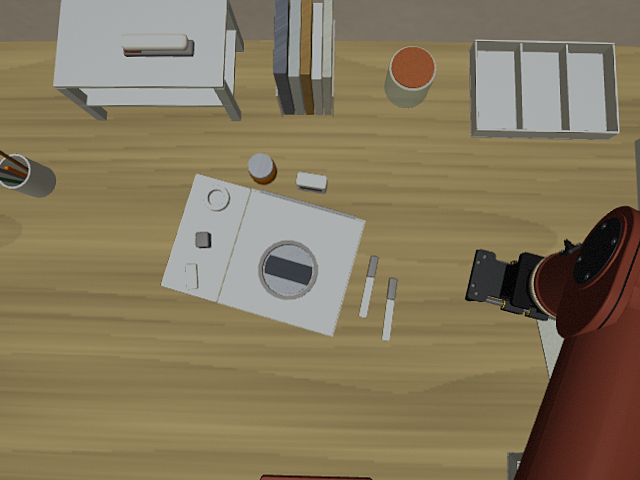

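View pics/l5.png

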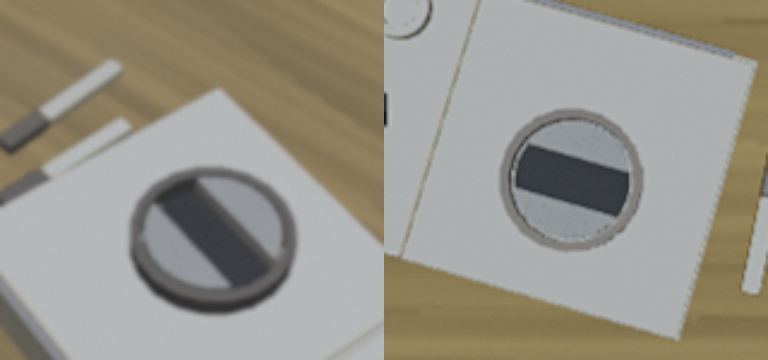

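The pictures show the slot lying left to right across the box (centre (288,268) in the top view, fastener 1.571 to 1.576), the cover flat, the small things where they were, and the arm clear of everything.

```bash
python3 -c "
from station import *
print(hand_in())"
```

```text
the job is handed in; nothing more can be done
None
```

The cover is shut, the fastener is turned to its stop, and I handed the job in with the arm clear at about 9.9 s.

- **Pressing the cover shut:** I put the closed fingertips in the slot and pressed down until they met a hard stop at 72 mm, with about 32 N upward (35 N in all). Depth from both cameras then showed the cover flat, with its top at about 68 mm.
- **Turning the fastener:** I pushed on the slot wall along an arc until it stopped moving under about 15 N. I then eased off the wall, lifted straight out and moved away.
- **Last checks:** The fastener reads 1.571 from the top camera and 1.576 from the scene camera, against 1.571 for locked. The cover was still flat, and the wrist force was near zero.
- **Small things:** The small things look unmoved in the top view compared with the first picture. I judged this by eye rather than measuring it.

No check failed. The one disagreement was about 5 mm between the cameras on the slot centre. The scene camera sees the slot floor at a slant, partly hidden by the wall, so I went by the top view.

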